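# Set a route on the model-railway panel

### The job

On the model railway's control panel, set the route from yellow to blue: with the fingertips gently press the yellow key nearly all the way down, so that it stays down, then do the same with the blue key, and draw back. Never press blue before yellow is down, do not touch the red and green keys, and leave the orange and the black model car standing where they are; nothing is to be picked up.

Things in the scene. Friction and masses are not known exactly. Their poses are not given: they have to be found in the camera images.
- panel: control panel: plywood case with grey top, black track diagram painted on it; 240 (its x) x 300 (its y) x 50 mm high, fixed to the table. Origin: centre of its underside, z up. Its four keys stand 60 mm before or behind the middle along its x and 85 mm to either side along its y; which colour stands in which place changes
- yellow_top (a point): top centre of the round yellow push key's cap (cap 30 mm across, 8 mm thick; moves down with the key). Key up: 71 mm above the table, 15 mm above its black collar; pushed right down: 61 mm above the table
- yellow_unit: the yellow push key with its black collar (collar 40 mm across, 6 mm tall, fixed on the panel's top; the cap stands above it). Origin: underside of the collar, on the key's axis, 50 mm above the table; z up
- yellow_key (a joint): how far the yellow key is pushed down: 0 up, 0.010 m right down against its stop. Slides straight down against a steady 2.5 N or so, has no return spring and stays where it is left
- blue_top (a point): top centre of the round blue push key's cap (cap 30 mm across, 8 mm thick; moves down with the key). Key up: 71 mm above the table, 15 mm above its black collar; pushed right down: 61 mm above the table
- blue_unit: the blue push key with its black collar (collar 40 mm across, 6 mm tall, fixed on the panel's top; the cap stands above it). Origin: underside of the collar, on the key's axis, 50 mm above the table; z up
- blue_key (a joint): how far the blue key is pushed down: 0 up, 0.010 m right down against its stop. Slides straight down against a steady 2.5 N or so, has no return spring and stays where it is left
- red_top (a point): top centre of the round red push key's cap (cap 30 mm across, 8 mm thick; moves down with the key). Key up: 71 mm above the table, 15 mm above its black collar; pushed right down: 61 mm above the table
- red_unit: the red push key with its black collar (collar 40 mm across, 6 mm tall, fixed on the panel's top; the cap stands above it). Origin: underside of the collar, on the key's axis, 50 mm above the table; z up
- red_key (a joint): how far the red key is pushed down: 0 up, 0.010 m right down against its stop. Slides straight down against a steady 2.5 N or so, has no return spring and stays where it is left
- green_top (a point): top centre of the round green push key's cap (cap 30 mm across, 8 mm thick; moves down with the key). Key up: 71 mm above the table, 15 mm above its black collar; pushed right down: 61 mm above the table
- green_unit: the green push key with its black collar (collar 40 mm across, 6 mm tall, fixed on the panel's top; the cap stands above it). Origin: underside of the collar, on the key's axis, 50 mm above the table; z up
- green_key (a joint): how far the green key is pushed down: 0 up, 0.010 m right down against its stop. Slides straight down against a steady 2.5 N or so, has no return spring and stays where it is left
- orange_car: orange model car, 70 mm long (its x), 31 mm wide, 23 mm high, loose, about 45 g. Origin: under its middle, at the wheels' foot; parked on the panel's top, near the middle between the keys
- black_car: black model car, 70 mm long (its x), 31 mm wide, 23 mm high, loose, about 45 g. Origin: under its middle, at the wheels' foot; parked on the table, on the robot's side of the panel
Not all that is in view belongs to the job. Of the things that look like the orange_car, the smallest one is meant.

How it is judged:
On the way, in this order (a step that is already met when the one before it is completed fails the run):
1. the fingers press the yellow key at least 6 mm down, blue still up (value of joint yellow_key above 0.006 m and contact force between the fingers and yellow_unit above 0.2 N and value of joint blue_key below 0.003 m), for 0.02 s.
2. the fingers press the blue key at least 6 mm down (value of joint blue_key above 0.006 m and contact force between the fingers and blue_unit above 0.2 N), for 0.02 s.
At the end, for the whole second after the job is handed in: The yellow and blue keys are each at least 6 mm down (of 10 mm), the red and green keys are up (less than 2 mm down), both cars stand at rest within 8 mm of where they were (value of joint each of yellow_key, blue_key above 0.006 m and value of joint each of red_key, green_key below 0.002 m and distance of each of orange_car, black_car from where it was at the start of the episode below 0.008 m and linear speed of each of orange_car, black_car below 0.01 m/s); the robot touches nothing.
It fails at once if the blue key is pushed down 3 mm or more while the yellow key is not yet 6 mm down (value of joint blue_key above 0.003 m and value of joint yellow_key below 0.006 m).
It fails at once if the red or green key is touched (over 0.5 N) or pressed 2 mm (contact force between any of the fingers, the arm and red_unit above 0.5 N or contact force between any of the fingers, the arm and green_unit above 0.5 N or value of joint any of red_key, green_key above 0.002 m).
It fails at once if the yellow or blue key is pressed harder than 30 N (contact force between any of the fingers, the arm and yellow_unit above 30 N or contact force between any of the fingers, the arm and blue_unit above 30 N).
It fails at once if a car is shoved, lifted or carried more than 8 mm, or tipped (distance of any of orange_car, black_car from where it was at the start of the episode above 0.008 m or angle between any of orange_car, black_car's own z axis and vertical above 0.35 rad).
It also fails if it takes over 58 s, if anything falls off the work surface, if the arm or the gripper's body presses on something with over 40 N, if the wrist force passes 120 N, or if a joint passes its speed limit or range.

### The arm

A 7-joint arm with a two-finger parallel gripper is mounted at the origin on the work surface. World frame = base frame: x ahead of the robot, y to its left, z up, the work surface at z = 0. Lengths are in m, angles in rad, forces in N, time in s.
With the tool pointing down it reaches from about 0.4 to 0.85 m from the base axis. Payload 10.4 kg.
Tool frame: the origin (TCP) lies midway between the tips of the shut fingers; the grasp point (between the pads) lies 19 mm behind it; z points along the fingers, y is the line along which they close (so a half turn about z gives the same grasp; the last joint's range is limited). The gripper opens to 85 mm and grips with 20 to 120 N. Pads are 22 mm wide; open, the fingers measure 114 mm over their backs; the gripper's body (76 mm by 85 mm) begins 54 mm behind the grasp point. The pads swing forward as they close: fully open they stand 13 mm farther back than shut.
Start: joints at [-1.162, 0.332, -0.065, 1.46, 0.022, 1.35, -0.088], TCP at [0.262, 0.568, 0.231] pointing down, gripper open.
Joint ranges: [-2.6, 2.6], [-0.5, 2.12], [-1.47, 1.34], [0.16, 2.42], [-1.27, 4.41], [0.06, 2.06], [-2.6, 2.6]. Speed limits (rad/s): [2.22, 2.22, 2.79, 2.79, 3.14, 3.14, 3.14].

### API

Orientations are given as a unit quaternion [x, y, z, w].
In Python, from workcell import monitor, eyes, manip gives the robot as it stands.
- The arm moves only by the tool send_rows, never from a script. Its arguments are lists of equal length, an entry for each row: "offset": the shift along the tool's x, y, z in mm, a list of three; "roll": the turn about the tool's z in rad. In form: {"offset": [[tx, ty, tz], ...], "roll": [roll, ...]}. A call has exactly 5 rows; each row is the pose to reach, as a shift and turn from the pose commanded when the call began, along the tool's axes at that moment; what a row does not reach only later rows make up. A row lasts 1/12 s, in which the tool goes at most 41.7 mm and 7.16 degrees, less where a joint would pass 70% of its speed; a pose out of reach is approached as far as the arm can. A call with a gripper value outside its range is refused whole. "jaw" is the opening, from 0 (shut) to 1 (fully open), set as the call begins (left out, the last holds). The fingers move at their own pace and stop on an object; "newtons" is the grip in N (left out, the last holds). Time passes only in rows, so rows that repeat a pose let the fingers close, or fill a call up. It gives the time, the measured TCP pose, the force and the opening at its end, in the units of the state.
- monitor.get_obs(): the state, without advancing time (a new reading comes with each control period).
- eyes.camera(name): name is "scene" or "top" or "wrist"; returns (picture, depth): 400x640x3 uint8, blue, green, red; 400x640 float32, m along the optical axis (not along the pixel's ray), 0 where there is no reading.
- eyes.camera_params(name): a dict with "fovy" (degrees; the focal length in pixels is half the picture's height over the tangent of half this angle, whatever the lens; pixels are square), "cx", "cy" (the principal point, pixels), "R" (3x3) and "t" (3): a world point X has camera coordinates R X + t. Camera axes: x right, y down, z forward; pixel columns grow to the right and rows downward; lengths in m; the calibration is good to about 2 mm. A picture is of the moment at which its call begins: read the wrist's pose just before it. camera_params takes no time and is no camera call; for the wrist camera it gives the pose at the moment of the call.
- manip.hand_in(): hands the job in, once; it reports no verdict.
The state is a dict: "clock": time; "joint_pos": joint angles; "joint_velocities": joint speeds; "tau": joint torques, N m; "position": TCP position; "ee_rot": TCP orientation; "ft_force": force on the tool from outside, world axes, zero at the start; "torque": the same for the moment, N m; "grip_width": opening from 0.0 (shut) to 1.0 (fully open).
Only numpy, scipy, OpenCV 4.12 (cv2) and the standard library are available. Lean on these libraries where they do the work, as an engineer would, in place of code of your own. Each camera call takes 0.05 s, during which the arm holds its last target. There are 200 camera calls.

## Working session

There is one attempt and no reset: what is moved stays moved. The work goes in short steps, Python scripts to look and compute and a tool call to move; the robot and the scene stay as the last step left them, time stands still between calls to the robot, and variables do not carry over. Pictures are saved under pics/ and viewed, on a budget of 10 in all, crops included, one or two more only if the job needs it, and the job is handed in when it is done.

Besides the shell and the picture viewer there is one more tool, called as name(argument=value, ...) on one line, values as JSON. send_rows: Moves the arm, as the interface text tells. Its arguments: {"type":"object","properties":{"offset":{"type":"array"},"roll":{"type":"array"},"jaw":{"type":"number"},"newtons":{"type":"number"}},"required":["offset","roll"]}

```bash
mkdir -p pics; python3 - <<'E'
from workcell import monitor, eyes, manip
import cv2,numpy as np
o=monitor.get_obs()
for k in("clock","position","ee_rot","ft_force","grip_width"):print(k,o[k])
for n in("scene","top"):
    p,d=eyes.camera(n);c=eyes.camera_params(n);print(n,c)
    cv2.imwrite(f"pics/{n}0.png",p);np.savez(f"{n}0.npz",p=p,d=d,**c)
E
```

```text
clock 0.0
position [0.26140291 0.56729263 0.23048857]
ee_rot [ 2.14209084e-01  9.76787568e-01 -7.06643460e-04 -1.23527629e-04]
ft_force [-0.58784246 -0.12650204 -0.5118259 ]
grip_width 1.002895224998413
scene {'fovy': 46.021659480211845, 'cx': 319.6388867270698, 'cy': 210.66722631059204, 'R': array([[-0.63323097,  0.77379616, -0.01606359],
       [ 0.5818687 ,  0.46227773, -0.66912488],
       [-0.51034043, -0.4330575 , -0.74297635]]), 't': array([ 0.36577539, -0.30895204,  1.28849649])}
top {'fovy': 52.63180177851552, 'cx': 323.5676536239778, 'cy': 200.94873704925587, 'R': array([[ 0.00406657, -0.99965965,  0.02576896],
       [-0.98820598, -0.00796199, -0.15292334],
       [ 0.15307646, -0.02484317, -0.98790203]]), 't': array([0.01966764, 0.57606521, 0.80039389])}
```

View pics/top0.png

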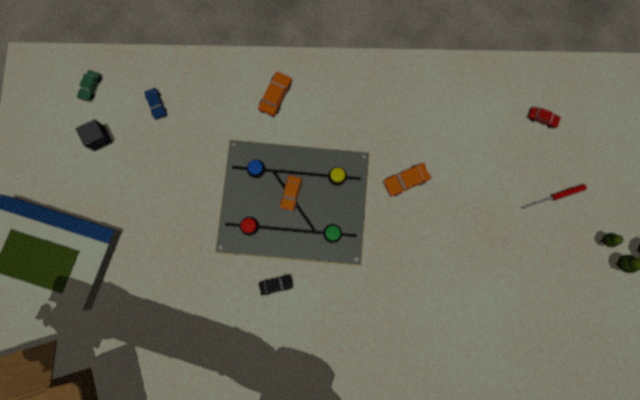

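View pics/scene0.png

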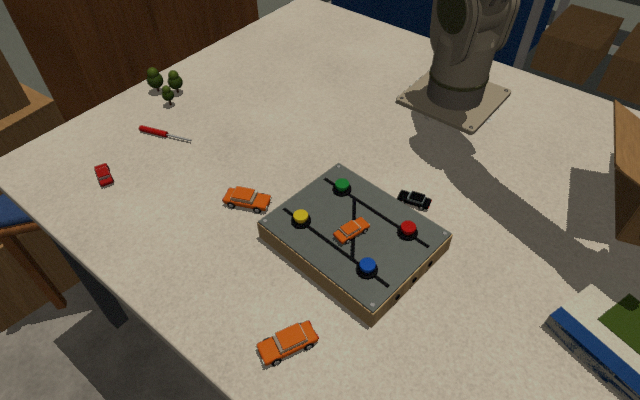

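Top view: yellow (338,175), blue (256,168), red (249,226), green (333,233). There are three orange cars: (275,93), (407,180) and (290,192). The one on the panel is the smallest and is the one meant. The black car is at (276,285). I'll measure next.

```bash
cat > h.py <<'E'
import cv2,numpy as np
H=dict(yellow=(22,35),blue=(105,125),red=(0,5),green=(50,85),orange=(6,14))
def f(c):return 200/np.tan(np.radians(float(c["fovy"]))/2)
def plane(c,u,v,z):
    r=np.array([(u-c["cx"])/f(c),(v-c["cy"])/f(c),1.]);R=c["R"];C=-R.T@c["t"];w=R.T@r
    return C+w*(z-C[2])/w[2]
def proj(c,X):
    q=c["R"]@X+c["t"];return f(c)*q[0]/q[2]+c["cx"],f(c)*q[1]/q[2]+c["cy"]
def blobs(p,name,smin=130,vmin=60):
    h=cv2.cvtColor(p,cv2.COLOR_BGR2HSV);lo,hi=H[name]
    m=cv2.inRange(h,(lo,smin,vmin),(hi,255,255))
    n,l,s,ce=cv2.connectedComponentsWithStats(m)
    return [(s[i],ce[i],l==i) for i in range(1,n) if s[i][4]>25]
E
python3 - <<'E'
from h import *
for n in("top","scene"):
    c=dict(np.load(n+"0.npz"));p,d=c["p"],c["d"]
    for k in H:
        for s,ce,m in blobs(p,k):
            z=.07
            if k=="orange":z=.06
            X=plane(c,*ce,z)
            dd=np.median(d[m]);r=np.array([(ce[0]-c["cx"])/f(c),(ce[1]-c["cy"])/f(c),1])*dd
            print(n,k,s[4],ce.round(1),X.round(4),"depth",(c["R"].T@(r-c["t"])).round(4))
E
```

```text
top yellow 190 [337.3 174.2] [ 0.6275 -0.0042  0.07  ] depth [ 0.6277 -0.0042  0.0694]
top blue 139 [151.8  97.4] [0.7874 0.3826 0.07  ] depth [0.8075 0.4026 0.0223]
top blue 82 [157.6 111.6] [0.7564 0.3686 0.07  ] depth [0.7779 0.3911 0.0139]
top blue 172 [254.7 166.8] [0.6413 0.1648 0.07  ] depth [0.6413 0.1648 0.07  ]
top blue 1416 [ 56.3 218.8] [0.5319 0.5519 0.07  ] depth [0.5356 0.574  0.0348]
top red 301 [544.3 116.4] [ 0.7572 -0.4439  0.07  ] depth [ 0.7778 -0.4764  0.0163]
top red 171 [568.8 191.6] [ 0.5954 -0.4822  0.07  ] depth [ 0.6057 -0.5188  0.0139]
top red 169 [247.6 225.1] [0.522  0.1752 0.07  ] depth [0.522  0.1752 0.0698]
top green 165 [332.5 232.5] [0.5083 0.0057 0.07  ] depth [0.5083 0.0057 0.07  ]
top orange 576 [274.7  93.4] [0.8042 0.1285 0.06  ] depth [0.8194 0.1321 0.0252]
top orange 438 [408.7 178.4] [ 0.6224 -0.1532  0.06  ] depth [ 0.6302 -0.162   0.0235]
top orange 244 [291.  190.9] [0.5937 0.0905 0.06  ] depth [0.5925 0.0901 0.0666]
scene yellow 170 [300.2 215.4] [ 0.6306 -0.004   0.07  ] depth [ 0.6312 -0.0034  0.071 ]
scene blue 49 [  9.  219.2] [ 0.9
[... 194 characters left out ...]
0.5272 0.5393 0.0364]
scene red 149 [152.7 130.6] [ 0.6454 -0.4475  0.07  ] depth [ 0.6107 -0.5183  0.0138]
scene red 237 [103.1 173.8] [ 0.8029 -0.4112  0.07  ] depth [ 0.7841 -0.4696  0.0216]
scene red 165 [408.  226.8] [0.5251 0.175  0.07  ] depth [0.5261 0.1755 0.0713]
scene green 110 [341.7 183.3] [0.5102 0.0051 0.07  ] depth [0.5117 0.0062 0.0719]
scene orange 672 [246.6 197.7] [ 0.656  -0.1278  0.06  ] depth [ 0.6356 -0.1548  0.0255]
scene orange 451 [350.9 229.2] [0.5904 0.0892 0.06  ] depth [0.5969 0.0936 0.0695]
scene orange 195 [ 18.6 228.1] [ 0.9917 -0.4194  0.06  ] depth [ 0.9519 -0.8503 -0.2985]
scene orange 1289 [286.6 341.7] [0.8409 0.1485 0.06  ] depth [0.8298 0.1355 0.0264]
```

```bash
python3 - <<'E'
import cv2
p=cv2.imread("pics/top0.png")[70:310,200:450]
cv2.imwrite("pics/crop1.png",cv2.resize(p,None,fx=2.5,fy=2.4,interpolation=cv2.INTER_CUBIC))
E
```

```text
(no output)
```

View pics/crop1.png

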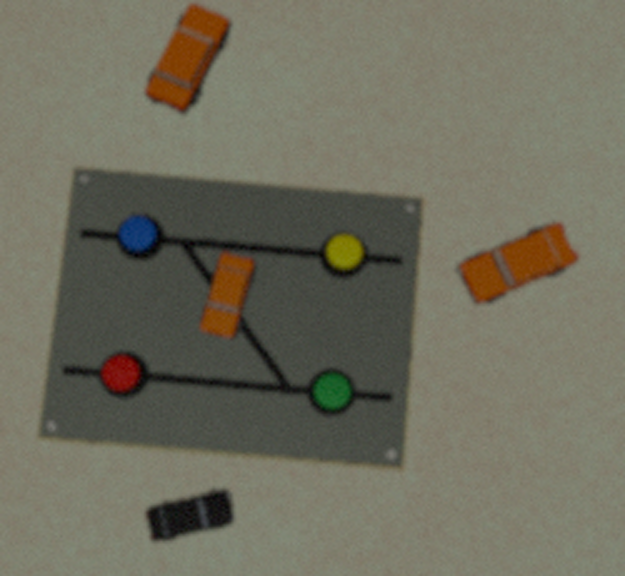

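Both views agree to about 3 mm: yellow is near (0.629,-0.004) and blue near (0.643,0.165), 170 mm apart as they should be. The crop confirms the car on the panel is the smallest orange one. I'll shut the jaw and travel high to yellow.

send_rows(offset=[[-20, -13, 0], [-50, -32, 0], [-82, -52, 0], [-114, -73, 0], [-146, -93, 0]], roll=[0, 0, 0, 0, 0], jaw=0)

```text
clock: 0.52
position: [0.3558, 0.4202, 0.231]
ee_rot: [0.214, 0.977, -0.0, -0.0]
ft_force: [1.0, -0.3, -0.3]
grip_width: 0.301
```

send_rows(offset=[[-31, -20, 0], [-62, -40, 0], [-93, -60, 0], [-124, -80, 0], [-155, -100, 0]], roll=[0, 0, 0, 0, 0])

```text
clock: 0.93
position: [0.4547, 0.2646, 0.2312]
ee_rot: [0.214, 0.977, -0.0, -0.0]
ft_force: [0.6, 1.5, 0.2]
grip_width: 0.002
```

send_rows(offset=[[-31, -20, 0], [-62, -40, 0], [-93, -60, 0], [-124, -80, 0], [-155, -100, 0]], roll=[0, 0, 0, 0, 0])

```text
clock: 1.35
position: [0.5536, 0.109, 0.2311]
ee_rot: [0.214, 0.977, -0.0, -0.0]
ft_force: [1.1, 1.1, -0.0]
grip_width: -0.0
```

send_rows(offset=[[-31, -20, 0], [-62, -40, 0], [-90, -57, 20], [-110, -69, 50], [-117, -73, 80]], roll=[0, 0, 0, 0, 0])

```text
clock: 1.77
position: [0.6304, -0.0094, 0.1506]
ee_rot: [0.217, 0.976, -0.001, 0.001]
ft_force: [-0.5, 1.1, -0.5]
grip_width: -0.002
```

send_rows(offset=[[0, 0, 0], [0, 0, 0], [0, 0, 0], [0, 0, 0], [0, 0, 0]], roll=[0, 0, 0, 0, 0])

```text
clock: 2.18
position: [0.6295, -0.0034, 0.1534]
ee_rot: [0.213, 0.977, 0.001, 0.001]
ft_force: [-1.0, 0.3, -0.2]
grip_width: 0.001
```

```bash
cat > look.py <<'E'
import sys
from h import *
from workcell import monitor, eyes
from scipy.spatial.transform import Rotation as R
o=monitor.get_obs();P=np.array(o["position"]);print(o["clock"],P.round(4),np.round(o["ft_force"],2))
T=R.from_quat(o["ee_rot"])
i=sys.argv[1]
for n in ("wrist","top","scene"):
    c=eyes.camera_params(n);p,d=eyes.camera(n);cv2.imwrite(f"pics/{n}{i}.png",p)
    for k in ("yellow","blue","red","green"):
        for s,ce,m in blobs(p,k):
            dd=np.median(d[m]);r=np.array([(ce[0]-c["cx"])/f(c),(ce[1]-c["cy"])/f(c),1])*dd
            X=c["R"].T@(r-c["t"])
            if abs(X[2]-.066)<.013: print(n,k,s[4],ce.round(),X.round(4),"tool mm",(T.inv().apply(X-P)*1e3).round(1))
E
python3 look.py 1
```

```text
2.1833 [ 0.6295 -0.0034  0.1534] [-0.98  0.29 -0.21]
wrist yellow 1050 [316. 205.] [ 0.6274 -0.0041  0.0716] tool mm [ 1.8 -1.8 81.8]
wrist blue 1414 [541. 128.] [0.6415 0.1641 0.0714] tool mm [ 59.1 157.1  82.2]
wrist green 1590 [253.  42.] [0.5087 0.006  0.0715] tool mm [113.9 -42.   81.5]
top blue 174 [255. 167.] [0.6412 0.1647 0.0699] tool mm [ 59.7 157.5  83.7]
top red 186 [248. 225.] [0.5221 0.1753 0.0698] tool mm [172.3 117.4  83.4]
scene yellow 168 [300. 215.] [ 0.6315 -0.0033  0.0712] tool mm [-1.6  0.7 82.2]
scene blue 199 [367. 264.] [0.6454 0.1655 0.0717] tool mm [ 56.2 160.   81.9]
scene red 165 [408. 227.] [0.5262 0.1753 0.0713] tool mm [168.6 119.1  81.9]
scene green 29 [345. 185.] [0.5121 0.0146 0.0717] tool mm [114.4 -32.8  81.4]
```

View pics/wrist1.png

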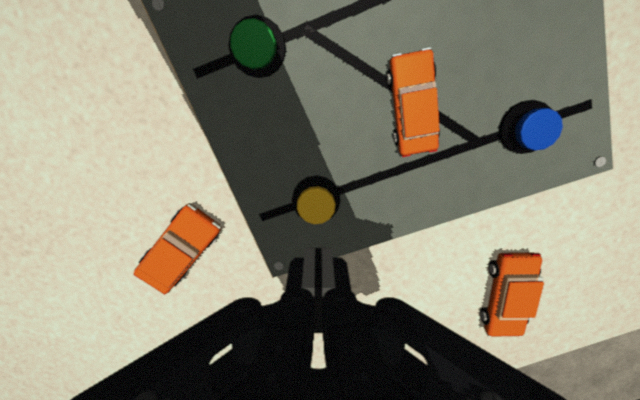

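Wrist view: the shut fingers hang over yellow (316,205), blue is at (541,128), green at (253,42), and the meant car is at (415,100), clear of the fingers. All three estimates put yellow within 2 mm of the TCP. I'll descend now.

send_rows(offset=[[0, 0, 20], [0, 0, 45], [0, 0, 65], [0, 0, 72], [0, 0, 74]], roll=[0, 0, 0, 0, 0])

```text
clock: 2.75
position: [0.628, -0.0043, 0.0761]
ee_rot: [0.214, 0.977, -0.0, -0.001]
ft_force: [0.4, 0.6, 0.4]
grip_width: 0.001
```

send_rows(offset=[[0, 0, 1], [0, 0, 2], [0, 0, 3], [0, 0, 4], [0, 0, 4]], roll=[0, 0, 0, 0, 0])

```text
clock: 3.17
position: [0.6291, -0.0045, 0.0738]
ee_rot: [0.214, 0.977, 0.0, 0.0]
ft_force: [0.3, 0.8, -0.1]
grip_width: 0.002
```

send_rows(offset=[[0, 0, 1], [0, 0, 2.5], [0, 0, 4], [0, 0, 5.5], [0, 0, 7]], roll=[0, 0, 0, 0, 0])

```text
clock: 3.58
position: [0.629, -0.0045, 0.0664]
ee_rot: [0.214, 0.977, 0.0, 0.0]
ft_force: [-0.0, 0.6, 2.8]
grip_width: 0.005
```

send_rows(offset=[[0, 0, 0.5], [0, 0, 1], [0, 0, 1.5], [0, 0, 2], [0, 0, 2]], roll=[0, 0, 0, 0, 0])

```text
clock: 4.0
position: [0.6289, -0.0045, 0.0643]
ee_rot: [0.214, 0.977, 0.0, 0.0]
ft_force: [1.3, 0.2, 2.0]
grip_width: -0.001
```

send_rows(offset=[[0, 0, 0.5], [0, 0, 1], [0, 0, 1.5], [0, 0, 2], [0, 0, 2]], roll=[0, 0, 0, 0, 0])

```text
clock: 4.42
position: [0.6288, -0.0045, 0.0622]
ee_rot: [0.214, 0.977, 0.0, -0.0]
ft_force: [1.1, -0.1, 1.7]
grip_width: 0.002
```

send_rows(offset=[[0, 0, -5], [0, 0, -20], [0, 0, -45], [0, 0, -75], [0, 0, -90]], roll=[0, 0, 0, 0, 0])

```text
clock: 4.83
position: [0.6293, -0.0048, 0.1555]
ee_rot: [0.214, 0.977, 0.0, 0.001]
ft_force: [-0.3, -0.5, 0.3]
grip_width: -0.004
```

send_rows(offset=[[9, 25, 0], [22, 60, 0], [35, 96, 0], [48, 132, 0], [58, 160, 0]], roll=[0, 0, 0, 0, 0])

```text
clock: 5.25
position: [0.6421, 0.1687, 0.1522]
ee_rot: [0.213, 0.977, 0.0, -0.001]
ft_force: [-0.3, 0.3, 0.6]
grip_width: 0.004
```

send_rows(offset=[[0, 0, 0], [0, 0, 0], [0, 0, 0], [0, 0, 0], [0, 0, 0]], roll=[0, 0, 0, 0, 0])

```text
clock: 5.67
position: [0.6432, 0.1632, 0.1524]
ee_rot: [0.215, 0.977, -0.0, 0.0]
ft_force: [-0.4, -0.7, 0.3]
grip_width: 0.003
```

```bash
python3 look.py 2
```

```text
5.6667 [0.6432 0.1632 0.1524] [-0.38 -0.73  0.27]
wrist yellow 952 [133. 266.] [ 0.6276 -0.0029  0.0623] tool mm [ -55.7 -157.2   90.2]
wrist blue 1119 [320. 205.] [0.6416 0.1655 0.0714] tool mm [ 2.5  1.5 81. ]
wrist red 1847 [256.  42.] [0.5228 0.1751 0.0713] tool mm [114.2 -39.8  81.2]
wrist green 1349 [ 36. 133.] [0.5088 0.0066 0.0716] tool mm [  56.1 -198.6   80.9]
top yellow 190 [337. 175.] [ 0.6277 -0.0041  0.0603] tool mm [ -56.3 -158.2   92.2]
top green 180 [332. 233.] [0.508  0.0057 0.0698] tool mm [  56.3 -199.7   82.8]
scene yellow 160 [301. 218.] [ 0.6307 -0.0035  0.0624] tool mm [ -58.8 -156.4   90.1]
scene blue 194 [367. 264.] [0.6455 0.1657 0.0717] tool mm [-1.   3.3 80.7]
scene red 170 [408. 227.] [0.5263 0.1755 0.0711] tool mm [111.2 -37.9  81.3]
scene green 119 [342. 184.] [0.5122 0.0067 0.0716] tool mm [  53.  -197.1   80.9]
```

View pics/wrist2.png

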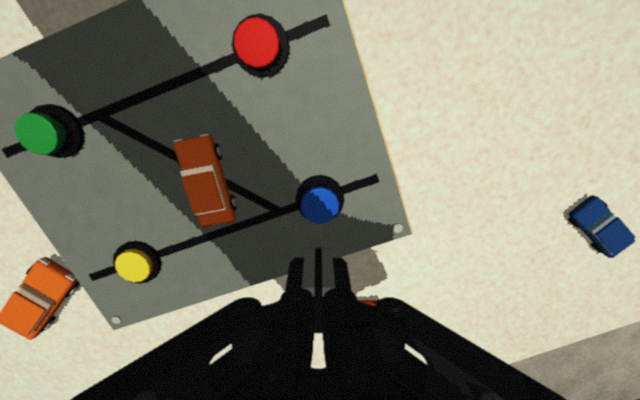

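Yellow (133,266) now stands about 9 mm lower at 62.3 mm, and it stays down. Blue (320,205) is up at 71.4 mm, about 2 mm from the TCP in y. I'll correct that and press.

send_rows(offset=[[1, 2, 20], [1, 2, 45], [1, 2, 65], [1, 2, 74], [1, 2, 77]], roll=[0, 0, 0, 0, 0])

```text
clock: 6.23
position: [0.642, 0.1667, 0.0736]
ee_rot: [0.214, 0.977, -0.001, -0.001]
ft_force: [-1.0, -0.3, 0.1]
grip_width: 0.001
```

send_rows(offset=[[0, 0, 1], [0, 0, 2.5], [0, 0, 4], [0, 0, 5.5], [0, 0, 7]], roll=[0, 0, 0, 0, 0])

```text
clock: 6.65
position: [0.6437, 0.1674, 0.0693]
ee_rot: [0.214, 0.977, 0.001, 0.001]
ft_force: [0.7, 0.2, 1.6]
grip_width: 0.004
```

send_rows(offset=[[0, 0, 1], [0, 0, 2.5], [0, 0, 4], [0, 0, 5], [0, 0, 5]], roll=[0, 0, 0, 0, 0])

```text
clock: 7.07
position: [0.643, 0.1673, 0.0631]
ee_rot: [0.214, 0.977, 0.0, -0.0]
ft_force: [1.5, 0.5, 1.5]
grip_width: 0.001
```

send_rows(offset=[[0, 0, 0.5], [0, 0, 1], [0, 0, 1.5], [0, 0, 1.5], [0, 0, 1.5]], roll=[0, 0, 0, 0, 0])

```text
clock: 7.48
position: [0.6429, 0.1673, 0.0617]
ee_rot: [0.214, 0.977, -0.0, -0.0]
ft_force: [0.3, -0.1, 1.9]
grip_width: 0.001
```

send_rows(offset=[[0, 0, -5], [0, 0, -20], [0, 0, -50], [0, 0, -85], [0, 0, -120]], roll=[0, 0, 0, 0, 0])

```text
clock: 7.9
position: [0.6421, 0.1669, 0.1827]
ee_rot: [0.214, 0.977, -0.001, -0.001]
ft_force: [0.6, 0.3, -0.7]
grip_width: 0.002
```

send_rows(offset=[[10, 10, 0], [30, 30, 0], [50, 50, 0], [65, 65, 0], [65, 65, 0]], roll=[0, 0, 0, 0, 0])

```text
clock: 8.32
position: [0.6082, 0.2599, 0.1814]
ee_rot: [0.211, 0.978, 0.001, -0.001]
ft_force: [-1.2, 0.9, -0.2]
grip_width: 0.003
```

send_rows(offset=[[0, 0, 0], [0, 0, 0], [0, 0, 0], [0, 0, 0], [0, 0, 0]], roll=[0, 0, 0, 0, 0])

```text
clock: 8.73
position: [0.6116, 0.2524, 0.1818]
ee_rot: [0.215, 0.977, -0.0, 0.0]
ft_force: [0.1, 1.0, -0.6]
grip_width: -0.003
```

```bash
python3 look.py 3; python3 - <<'E'
from h import *
for i in(0,3):
    p=cv2.imread(f"pics/scene{i}.png")
    for s,ce,m in blobs(p,"orange"):print(i,s[4],ce.round(1))
    g=cv2.cvtColor(p,cv2.COLOR_BGR2GRAY)[185:215,395:435];ys,xs=np.where(g<40);print("black",len(xs),xs.mean()+395,ys.mean()+185)
E
```

```text
8.7333 [0.6116 0.2524 0.1818] [ 0.12  1.02 -0.58]
wrist yellow 666 [ 95. 308.] [ 0.6274 -0.0026  0.0622] tool mm [-121.4 -224.8  119.7]
wrist blue 631 [248. 257.] [0.6418 0.1654 0.062 ] tool mm [-63.9 -66.3 119.8]
wrist red 911 [184. 138.] [0.5226 0.1753 0.0715] tool mm [  48.4 -107.3  110.3]
wrist green 691 [ 12. 207.] [0.5099 0.0082 0.0715] tool mm [ -10.3 -264.3  110.4]
top yellow 191 [337. 175.] [ 0.6276 -0.0041  0.0606] tool mm [-122.3 -226.   121.3]
top blue 121 [255. 168.] [0.6413 0.1648 0.0608] tool mm [-63.8 -67.  121. ]
top red 107 [248. 225.] [0.5223 0.1747 0.0702] tool mm [  48.4 -108.   111.6]
top green 185 [333. 233.] [0.5082 0.0056 0.0697] tool mm [  -9.8 -267.4  112.2]
scene yellow 160 [301. 218.] [ 0.6307 -0.0035  0.0624] tool mm [-124.8 -224.2  119.5]
scene blue 177 [367. 267.] [0.6453 0.1651 0.0621] tool mm [-67.2 -65.  119.8]
scene red 151 [408. 227.] [0.5262 0.1753 0.0709] tool mm [  45.1 -105.8  110.9]
scene green 117 [342. 184.] [0.5124 0.0065 0.0718] tool mm [ -13.2 -264.8  110.1]
0 672 [246.6 197.7]
0 451 [350.9 229.2]
0 195 [ 18.6 228.1]
0 1289 [286.6 341.7]
black 314 414.4363057324841 199.2579617834395
3 1260 [82.1 40.9]
3 26 [100.7   3. ]
3 36 [107.8   6.4]
3 31 [115.8   5.3]
3 33 [126.9   4.3]
3 919 [174.5  31.1]
3 108 [234.8  14.2]
3 200 [249.8   9.6]
3 26 [128.3  16.3]
3 74 [111.4  22.4]
3 167 [152.6  49.7]
3 34 [116.6  42.6]
3 42 [126.8  81.1]
3 45 [63.6 99.7]
3 36 [ 80.8 107.2]
3 674 [246.7 197.8]
3 454 [351.  229.2]
3 257 [ 18.2 228.3]
3 44 [ 32.9 274.9]
3 223 [ 49.8 294.3]
3 1289 [286.6 341.7]
black 739 420.5696887686062 197.92286874154263
```

View pics/scene3.png

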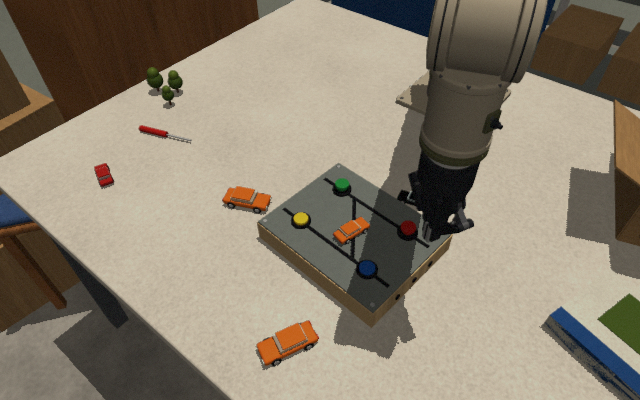

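Yellow (301,218) and blue (367,267) are both down, red and green are up, and the orange car hasn't moved. The gripper hides the black car in this view, so I'll check it in the top image before handing in.

```bash
python3 - <<'E'
from h import *
from workcell import manip
a,b=[cv2.imread(f"pics/top{i}.png") for i in(0,3)]
for p in(a,b):
    g=cv2.cvtColor(p,cv2.COLOR_BGR2GRAY)[265:305,250:302];print(g.min(),np.median(g),[(q.mean()).round(1) for q in np.where(g<45)],(g<45).sum())
print("hand in",manip.hand_in())
E
```

```text
6 125.0 [np.float64(19.4), np.float64(25.2)] 369
0 80.0 [np.float64(19.3), np.float64(26.3)] 357
the job is handed in; nothing more can be done
hand in None
```

```bash
python3 -c "
import cv2,numpy as np
a,b=[cv2.imread(f'pics/top{i}.png')[200:330,200:360] for i in(0,3)]
cv2.imwrite('pics/cmp.png',cv2.resize(np.hstack([a,b]),None,fx=2.4,fy=2.4))"
```

```text
(no output)
```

View pics/cmp.png

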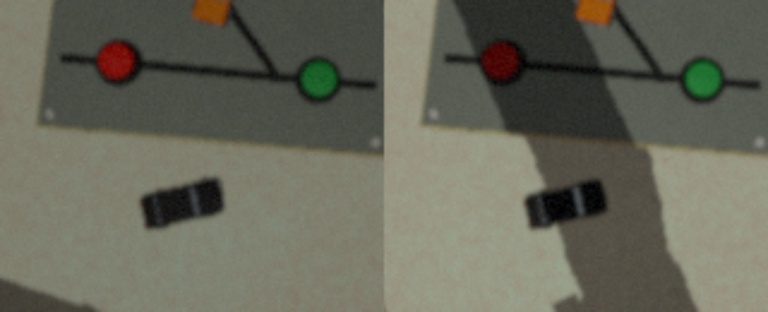

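I pressed the yellow key about 9 mm down with the shut fingertips, then the blue key about 9 mm. I drew the arm back and handed the job in at about 9 s; it gave no verdict. The force readings I saw while pressing were 1.5–3 N.

Last checks before hand-in:
- **Pressed keys:** the yellow and blue caps stand at 60.6–62.4 mm in all three cameras, so both stayed down.
- **Red and green keys:** both are still up, at about 70–72 mm.
- **Orange car:** it moved by about 0.1 pixel in the scene view, so it is unmoved.
- **Black car:** it was hidden in the scene view, where the dark-pixel check was not usable. In the top view its centre shifted about 1 pixel in the mask because of the arm's shadow. Comparing the pictures from before and after by eye, which I did just after handing in, shows it in the same place.
- **Robot:** the arm stood clear with the fingertips 180 mm up and no contact force beyond sensor noise.

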